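Clamp the power boards in the preheating carrier and select the programme

TASK

Loosen the black clamp knob on the board carrier and slide its near bar fully open, then lay every loose circuit board (the ones with a finned heat sink) flat on the carrier bed and slide it fully home, square, into the groove under the far bar. Slide the near bar up until it is tight against the boards, lock it by turning the clamp knob clockwise until it is tight, and finally turn the grey selector on the small control unit to its third mark (the middle one of five), leaving the other things on the bench where they are.

Things in the scene. Friction and masses are not known exactly. Their poses are not given: they have to be found in the camera images.
- carrier: Fixed black carrier 200x340x30 mm (x,y,z), origin: centre of underside, x towards the far bar. Its top (z 30) is the bed, where boards lie. Far bar's groove faces -x: lip front edge x 58, lip underside z 37, end wall x 70, bar top z 43, y -130..130. An 80 mm board fully home has its centre at x 30. It takes 3 boards side by side at y within +-105; centres 70 mm apart leave finger room.
- jaw (a joint): Sliding near bar (m): 0 nearest the far bar, grows to 0.065 open (towards carrier -x). Mirror-image groove facing +x, lip y within +-110: end wall at carrier x = -6 mm - value, lip edge 12 mm further +x, bar reaches 12 mm behind the wall, top z 43. Tight on home boards it reads 0.004. Slides with 1-3 N when free, held to over 20 N when locked. Starts locked at 0.005-0.02.
- jaw_post (a point): Black upright grip post at the -y end of the near bar, moving with it: 16 mm (x) by 24 mm (y), 30 mm tall, its foot 43 and its top 73 mm above the bench; this point is on its axis 63 mm above the bench. Pinch it from above and slide along the carrier's x. Axes parallel to the carrier's.
- clamp (a joint): Clamp knob angle (rad), grows clockwise seen from above = tightening. 0 = loose stop, 1.6 = tight stop. The near bar is free below 0.45, partly held between, held firmly above 1.1. Torque 0.08-0.14 N m; stays where left. Starts tight at 1.15-1.45.
- clamp_grip (a point): Black clamp knob on the block at the +y end of the near bar, moving with it: upright wing 42 mm long (own x), 14 wide (own y), 32 tall, on a 42 mm disc whose top is 60.5 mm above the bench; vertical axis. This point is on the axis 83.5 mm above the bench, 7 mm below the wing's top. Own x lies along the wing and turns with it (0.8 - joint value from the carrier's x, about up).
- dial (a joint): Selector angle (rad), grows clockwise seen from above. Five detents at 0, 0.6, 1.2, 1.8, 2.4 = first to fifth mark (third mark = 1.2, where the pointer points along the unit's own +x, away from the robot). Detent torque about 0.09 N m. It starts at the first or second mark.
- dial_grip (a point): Grey selector on the control unit: upright wing 42 mm long (own x), 14 wide (own y), 32 tall, on a 44 mm disc whose top is 51.5 mm above the bench; vertical axis. This point is on the axis 74.5 mm above the bench, 7 mm below the wing's top. Own x lies along the wing to the white pointer line and turns with it (1.2 - joint value from the unit's x, about up).
- unit: Fixed white control unit, 100 x 100 x 42 mm, with a dark top plate, five white marks and the grey selector in the middle; origin: centre of its underside, own x away from the robot.
- board0: Loose amber circuit board 80x50x5 mm (x,y,z) with an aluminium finned heat sink 44x24x34 mm (x,y,z) on its middle; total height 39 mm, 110-210 g. Origin: centre of its underside. The same either way round. Grip the heat sink from above across y. May be absent (None).
- board1: As board0.
- board2: As board0.
- spool_a: Bystander: steel-coloured solder spool, diameter 34, height 32 mm, upright among the boards; origin at its underside.
- spool_b: Bystander: solder spool like the other.
- flux: Bystander: small amber bottle, diameter 32, height 70 mm; origin at its underside.
- driver: Bystander: screwdriver lying on the bench, 170 mm long.
- brush: Bystander: brush lying on the bench, 150 mm long.
- tips: Bystander: small steel bowl, diameter 60, height 35 mm; origin at its underside.
Not all that is in view belongs to the job. Leave any blue or purple look-alike of the board2 alone.

How it is judged (in metres and radians):
On the way, in this order (a step that is already met when the one before it is completed fails the run):
1. the clamp knob is loosened (value of joint clamp below 0.45 rad), for 0.2 s.
2. the near bar is slid open (value of joint jaw above 0.05 m), for 0.2 s.
3. every board present lies flat on the bed with its far edge home in the far bar's groove (x of board0 in the frame of carrier between 0.024 and 0.033 m and y of board0 in the frame of carrier between -0.11 and 0.11 m and z of board0 in the frame of carrier between 0.027 and 0.034 m and angle between the x axis of each of board0, board1, board2 and the x axis of carrier, either way round below 0.12 rad and angle between each of board0, board1, board2's own z axis and vertical below 0.08 rad and x of board1 in the frame of carrier between 0.024 and 0.033 m and y of board1 in the frame of carrier between -0.11 and 0.11 m and z of board1 in the frame of carrier between 0.027 and 0.034 m and x of board2 in the frame of carrier between 0.024 and 0.033 m and y of board2 in the frame of carrier between -0.11 and 0.11 m and z of board2 in the frame of carrier between 0.027 and 0.034 m), for 0.2 s.
4. the near bar is slid up against the boards (x of board0 in the frame of carrier between 0.026 and 0.033 m and y of board0 in the frame of carrier between -0.11 and 0.11 m and z of board0 in the frame of carrier between 0.027 and 0.034 m and angle between the x axis of each of board0, board1, board2 and the x axis of carrier, either way round below 0.12 rad and angle between each of board0, board1, board2's own z axis and vertical below 0.08 rad and x of board1 in the frame of carrier between 0.026 and 0.033 m and y of board1 in the frame of carrier between -0.11 and 0.11 m and z of board1 in the frame of carrier between 0.027 and 0.034 m and x of board2 in the frame of carrier between 0.026 and 0.033 m and y of board2 in the frame of carrier between -0.11 and 0.11 m and z of board2 in the frame of carrier between 0.027 and 0.034 m and value of joint jaw below 0.009 m), for 0.2 s.
5. the clamp knob is tightened with the boards held (all of step 4 and value of joint clamp above 1.1 rad), for 0.2 s.
6. the selector is turned to the third mark (value of joint dial between 1.05 and 1.35 rad), for 0.2 s.
At the end, for the whole second after the job is handed in: All boards present: flat on the bed, square within 0.12 rad, centre within 4 mm of fully home and within 110 mm of the carrier's middle in y; near bar under 0.009, clamp above 1.1, selector within 0.15 rad of the third mark (1.2); all at rest (all of step 5 and all of step 6 and linear speed of each of board0, board1, board2 below 0.02 m/s); the robot touches nothing.
It fails at once if a bystander is moved more than 6 cm (distance of any of spool_a, spool_b, flux, tips, driver, brush from where it was at the start of the episode above 0.06 m).
It fails at once if a spool, the bottle or the bowl is knocked over (angle between any of spool_a, spool_b, flux, tips's own z axis and vertical above 0.6 rad).
Of board0, board1, board2 only 2 to 3 are there at a start; the rules pass over those that are not, and their reading is None.
At some moment in a run one of board0, board1, board2 may be knocked a few centimetres aside while the robot is not near it.
Once in a run the grip may slacken for a moment while it holds something.
It also fails if it takes over 210 s, if anything falls off the work surface, if the arm or the gripper's body presses on something with over 40 N, if the wrist force passes 120 N, or if a joint passes its speed limit or range.

ROBOT

A 6-joint arm with a two-finger parallel gripper is mounted at the origin on the work surface. World frame = base frame: x ahead of the robot, y to its left, z up, the work surface at z = 0. Lengths are in m, angles in degrees, forces in N, time in s.
With the tool pointing down it reaches from about 0.4 to 0.825 m from the base axis. Payload 7 kg.
Tool frame: the origin (TCP) lies at the centre of the arm's flange, where the gripper is bolted on; the fingertips stand 178 mm ahead of it and the grasp point (between the pads) lies 159 mm ahead of it; z points along the fingers, y is the line along which they close (so a half turn about z gives the same grasp; the last joint's range is limited). The gripper opens to 88 mm and grips with 3 to 60 N. Pads are 19 mm wide; open, the fingers measure 130 mm over their backs; the gripper's body (78 mm by 193 mm) begins 47 mm behind the grasp point.
Start: joints at [-47.779, 20.546, 0.682, 0, -70.136, -16.507], TCP at [0.293, -0.608, 0.405] pointing down, gripper open.
Joint ranges: [-176.03, 176.03], [-82.01, 121.73], [-58.28, 71.71], [-173.87, 95.51], [-174.79, -0.11], [-173.66, 173.66]. Speed limits (degrees/s): [136.94, 136.94, 172.46, 180, 180, 180].

INTERFACE

Orientations are given as [roll, pitch, yaw] about the fixed x, y, z axes, in that order (R = Rz(yaw) Ry(pitch) Rx(roll)).
In Python, from plant import telemetry, snapshot, workorder, nets gives the robot as it stands.
- The arm moves only by the shell command python3 -m creep 'ROWS'. ROWS is JSON, a list that holds one entry, the list of rows, each a list of 5 numbers: the shift along the tool's x, y, z normalised to -1 to 1, where 1 is 0.2 m, then the turn about the tool's z normalised to -1 to 1, where 1 is pi/2 rad, then the opening, from 0 (shut) to 1 (fully open). In form: [[[x, y, z, spin, hand], ...]]. A call has 1 to 8 rows; each row shifts and turns the commanded pose from where the row before left it, along the tool's axes as they then stand; what a row does not reach is not made up. A row lasts 1/12 s, in which the tool goes at most 41.7 mm and 7.16 degrees, less where a joint would pass 70% of its speed; a pose out of reach is approached as far as the arm can. A call with a number of a shift or a turn outside -1 to 1 is refused whole. A call with a gripper value outside its range is refused whole. The fingers move at their own pace and stop on an object; the grip force is fixed at half the most. Time passes only in rows, so rows that do not move let the fingers close. It gives the time, the measured TCP pose, the force, the opening and the grip force at its end, in the units of the state.
- telemetry.get_obs(): the state, without advancing time (a new reading comes with each control period).
- snapshot(name): name is "scene" or "top" or "wrist"; returns a dict with "frame" (480x640x3 uint8, red, green, blue), "fx", "fy", "cx", "cy" (pixels), "rvec" (rotation vector, rad) and "tvec" (3), from world to camera coordinates, as OpenCV has them; the wrist camera has in their place "mount" (4x4, takes a point from camera to tool coordinates, whose origin is the TCP and whose axes are the flange's). Camera axes: x right, y down, z forward; pixel columns grow to the right and rows downward; lengths in m; the calibration is good to about 2 mm. A picture is of the moment at which its call begins: read the wrist's pose just before it. There is no depth.
- workorder.close_job(): hands the job in; it is judged then, once.
Trained networks look in a picture, given as the dict that the camera call returned (one of the last four; its "shot" number tells which), for a name from the list of things; names that differ only in an ending like _2 or _b are one class to them, and where a whole thing is asked for, a point or a joint stands for the part that bears it (a point fixed in the world has none). Each returns a list of dicts, best first, with "confidence" (0 to 1); they miss things now and then, are a little off and sometimes report something else, mostly with a low value. They report only what shows in the picture. A call takes as long as a camera call. They do not tell look-alikes from the thing itself.
- nets.find_in(picture, query): "uv" ([column, row] in pixels, amid what is visible of it).
- nets.masks_of(picture, query): "region" (480x640 bool, what is visible of it) and "uv" ([column, row] in pixels, amid what is visible of it).
- nets.landmark_of(picture, query): "uv" ([column, row] in pixels: a listed point, or the origin of a listed thing).
The state is a dict: "clock": time; "joint_pos": joint angles; "qvel": joint speeds; "tau": joint torques, N m; "tool_pos": TCP position; "orientation": TCP orientation; "force": force on the tool from outside, world axes, zero at the start; "moment": the same for the moment, N m; "opening": finger opening in m; "gripper_force": force on a finger pad.
Only numpy, scipy, OpenCV 4.12 (cv2) and the standard library are available. Lean on these libraries where they do the work, as an engineer would, in place of code of your own. Each camera call takes 0.05 s, during which the arm holds its last target. There are 200 camera calls.

## Working session

There is one attempt and no reset: what is moved stays moved. The work goes in short steps, Python scripts to look and compute and a shell command to move; the robot and the scene stay as the last step left them, time stands still between calls to the robot, and variables do not carry over. Pictures are saved under pics/ and viewed, at most 14 in all, crops included, and the job is handed in when it is done.

```bash
ls; mkdir -p pics
python3 - <<'E'
from plant import telemetry, snapshot, nets
import cv2
print(telemetry.get_obs())
for n in("scene","top"):
    s=snapshot(n); cv2.imwrite(f"pics/{n}0.png",s["frame"][:,:,::-1])
    print({k:v for k,v in s.items() if k!="frame"})
    for q in["carrier","jaw_post","clamp_grip","dial_grip","unit","board0","spool_a","flux","tips"]:
        print(q,[( [round(float(x)) for x in d["uv"]],round(d["confidence"],2)) for d in nets.landmark_of(s,q)])
E
```

```text
pics
{'clock': 0.0, 'joint_pos': array([-4.77788773e+01,  2.05905826e+01,  6.35163396e-01, -2.11323780e-02,
       -7.01372781e+01, -1.65069643e+01]), 'qvel': array([-0.05226934,  0.00379229, -0.00117827, -0.0043016 ,  0.00521112,
       -0.10516599]), 'tau': array([ 1.93058106e-03, -5.82721531e+01,  2.93064827e+01,  6.99710637e+00,
        7.12580950e-03, -1.54967652e-04]), 'tool_pos': array([ 0.29278741, -0.60797653,  0.40373945]), 'orientation': array([ 1.79905478e+02, -7.29372031e-03, -1.54293032e+02]), 'force': array([-0.68276864,  0.61846422, -0.38904303]), 'moment': array([0.03520643, 0.01738743, 0.03175419]), 'gripper_force': 0.0, 'opening': 0.08777874059599032}
{'fx': 553.3799662518076, 'fy': 553.3799662518076, 'cx': 316.4900981845918, 'cy': 244.15507846556162, 'rvec': array([ 1.99231526,  1.64197801, -0.53030321]), 'tvec': array([-0.10180936, -0.34575273,  1.74402137]), 'shot': 1}
carrier [([378, 278], 0.88), ([363, 346], 0.27)]
jaw_post [([455, 208], 0.19)]
clamp_grip []
dial_grip [([167, 297], 0.63)]
unit [([174, 314], 0.74)]
board0 [([137, 212], 0.8), ([182, 223], 0.78), ([173, 258], 0.67), ([167, 296], 0.61)]
spool_a [([210, 275], 0.73), ([419, 202], 0.64), ([252, 339], 0.54), ([378, 279], 0.21)]
flux [([453, 207], 0.46)]
tips [([252, 338], 0.95)]
{'fx': 434.60928131482615, 'fy': 434.60928131482615, 'cx': 318.6229496383251, 'cy': 234.8597084701293, 'rvec': array([ 2.09180159, -2.14478111,  0.17472699]), 'tvec': array([0.00761873, 0.51313602, 1.29796451]), 'shot': 2}
carrier [([268, 217], 0.61)]
jaw_post [([314, 219], 0.89)]
clamp_grip [([220, 224], 0.68)]
dial_grip [([435, 260], 0.72), ([438, 204], 0.68)]
unit []
board0 [([382, 264], 0.9), ([434, 260], 0.56)]
spool_a [([211, 290], 0.61), ([404, 240], 0.44)]
flux [([191, 279], 0.59)]
tips [([375, 186], 0.83), ([189, 278], 0.45)]
```

View pics/scene0.png

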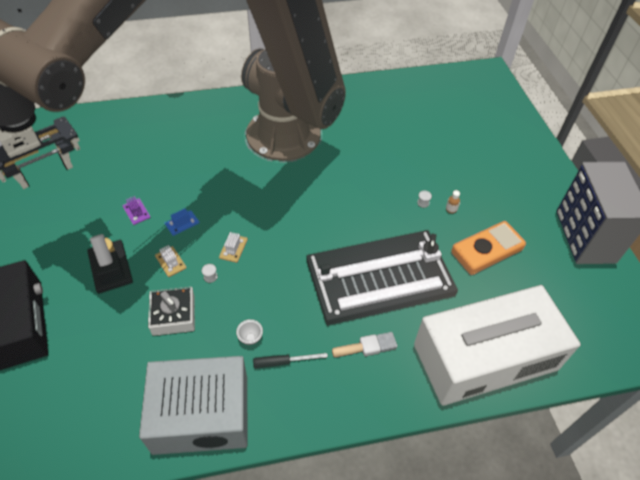

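View pics/top0.png

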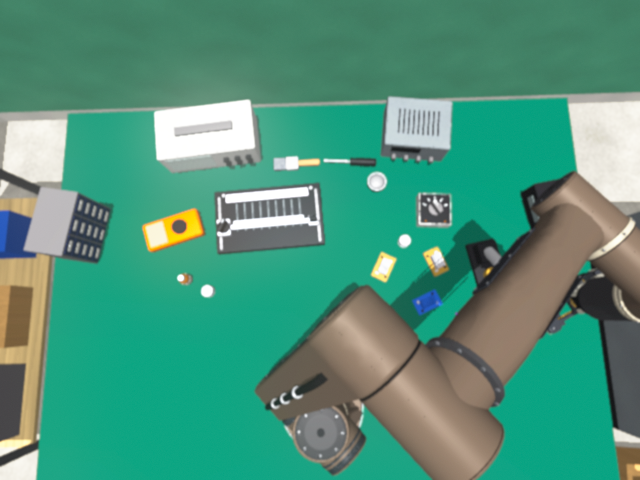

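The scene picture shows two amber boards at (170,260) and (233,245), with blue and purple look-alikes at (182,222) and (137,210). The unit is at (172,308) and the carrier at (380,275), with its post at the near-left end and its knob at (430,243). In the top view the boards are at (436,261) and (384,267), the unit at (435,209), the knob at (223,226), and the spools at (404,241) and (207,291).

```bash
cat > h.py <<'E'
import numpy as np, cv2
from scipy.spatial.transform import Rotation as R
from plant import telemetry, snapshot, nets
def cam(name):
    o=telemetry.get_obs(); s=snapshot(name)
    if name=="wrist":
        T=np.eye(4);T[:3,:3]=R.from_euler("xyz",o["orientation"],degrees=True).as_matrix();T[:3,3]=o["tool_pos"]
        M=T@np.array(s["mount"]); s["C"],s["A"]=M[:3,3],M[:3,:3]
    else:
        A=R.from_rotvec(s["rvec"]).as_matrix(); s["C"],s["A"]=-A.T@s["tvec"],A.T
    return s
def ray(s,uv):
    d=s["A"]@np.array([(uv[0]-s["cx"])/s["fx"],(uv[1]-s["cy"])/s["fy"],1]); return s["C"],d/np.linalg.norm(d)
def at(s,uv,z):
    c,d=ray(s,uv); return c+d*(z-c[2])/d[2]
def tri(rays):
    P=[np.eye(3)-np.outer(d,d) for c,d in rays]
    return np.linalg.solve(sum(P),sum(p@c for p,(c,d) in zip(P,rays)))
def px(s,p):
    q=s["A"].T@(np.array(p)-s["C"]); return np.array([s["fx"]*q[0]/q[2]+s["cx"],s["fy"]*q[1]/q[2]+s["cy"]])
def save(s,n,box=None,k=1):
    f=s["frame"][:,:,::-1]
    if box: f=f[box[1]:box[3],box[0]:box[2]]
    cv2.imwrite(f"pics/{n}.png",cv2.resize(f,None,fx=k,fy=k,interpolation=cv2.INTER_CUBIC))
def goto(grasp,yaw=None):
    """relative move in creep units to put the grasp point at a world place (tool down)"""
    o=telemetry.get_obs(); r=R.from_euler("xyz",o["orientation"],degrees=True)
    d=r.inv().apply(np.array(grasp)+[0,0,.159]-o["tool_pos"])
    print("tcp",o["tool_pos"].round(4),"rpy",o["orientation"].round(2),"mm in tool",(d*1000).round(1),"units",(d/.2).round(3),end=" ")
    if yaw is not None:
        # closing line yaw (deg, world)
        y=r.as_matrix()[:,1]; cur=np.degrees(np.arctan2(y[1],y[0])); t=(yaw-cur+90)%180-90
        print("turn: world ccw %.1f => spin units %.3f (%.1f rows), j6 %.1f"%(t,-t/90,abs(t)/7.16,o["joint_pos"][5]),end="")
    print()
E
python3 - <<'E'
from h import *
s,t=cam("scene"),cam("top")
S=dict(bA=[170,260],bB=[233,245],unit=[171,300],dial=[168,298],spool=[210,272],spb=[425,199],flux=[455,203],post=[325,270],knob=[431,243],tips=[249,332],iron=[105,250],blue=[182,222],purple=[137,210])
T=dict(bA=[436,261],bB=[384,267],unit=[435,209],dial=[435,210],spool=[404,241],spb=[207,291],flux=[185,279],post=[318,240],knob=[223,226],tips=[376,181])
for k in S: print(k,at(s,S[k],.03).round(3), at(t,T[k],.03).round(3) if k in T else "", tri([ray(s,S[k]),ray(t,T[k])]).round(3) if k in T else "")
for c in [(215,192),(319,184),(324,243),(217,252)]: print(at(t,c,.03).round(3))
w=cam("wrist");print(np.array(w["mount"]).round(3),w["fx"])
E
```

```text
bA [ 0.446 -0.367  0.03 ] [ 0.425 -0.365  0.03 ] [ 0.427 -0.371  0.006]
bB [ 0.428 -0.204  0.03 ] [ 0.41  -0.204  0.03 ] [ 0.412 -0.206  0.01 ]
unit [ 0.566 -0.369  0.03 ] [ 0.589 -0.374  0.03 ] [ 0.583 -0.366  0.056]
dial [ 0.559 -0.376  0.03 ] [ 0.586 -0.373  0.03 ] [ 0.579 -0.368  0.059]
spool [ 0.502 -0.27   0.03 ] [ 0.49 -0.27  0.03] [ 0.492 -0.272  0.016]
spb [0.366 0.34  0.03 ] [0.35  0.342 0.03 ] [0.351 0.348 0.012]
flux [0.395 0.418 0.03 ] [0.389 0.412 0.03 ] [0.39  0.418 0.023]
post [0.549 0.015 0.03 ] [ 0.5   -0.003  0.03 ] [ 0.512  0.011 -0.024]
knob [0.517 0.307 0.03 ] [0.553 0.296 0.03 ] [0.545 0.288 0.07 ]
tips [ 0.688 -0.195  0.03 ] [ 0.686 -0.192  0.03 ] [ 0.687 -0.194  0.028]
iron [ 0.383 -0.529  0.03 ]  
blue [ 0.326 -0.33   0.03 ]  
purple [ 0.261 -0.448  0.03 ]  
[0.665 0.324 0.03 ]
[ 0.682 -0.01   0.03 ]
[ 0.49  -0.021  0.03 ]
[0.47  0.314 0.03 ]
[[ 0.    -0.969 -0.249  0.066]
 [ 1.    -0.     0.001  0.001]
 [-0.001 -0.249  0.969  0.021]
 [ 0.     0.     0.     1.   ]] 372.3277911221604
```

```bash
python3 -m creep '[[[0,0,0,0.0714,1],[0,0,0,0.0714,1],[0,0,0,0.0714,1],[0,0,0,0.0714,1],[-0.115,0.182,-0.009,0,1],[-0.115,0.182,-0.009,0,1],[-0.115,0.182,-0.009,0,1],[-0.115,0.182,-0.009,0,1]]]'; python3 -m creep '[[[-0.115,0.182,-0.009,0,1],[-0.115,0.182,-0.009,0,1],[-0.115,0.182,-0.009,0,1],[-0.115,0.182,-0.009,0,1],[-0.115,0.182,-0.009,0,1],[0,0,0,0,1],[0,0,0,0,1]]]'
python3 - <<'E'
from h import *
s=cam("wrist"); save(s,"w1"); print(telemetry.get_obs()["tool_pos"],telemetry.get_obs()["orientation"],telemetry.get_obs()["joint_pos"])
for q,z in [("board0",0),("board0",.039),("spool_a",0),("unit",0),("dial_grip",.0745)]:
    print(q,[( np.round(d["uv"]),round(d["confidence"],2),at(s,d["uv"],z).round(4)) for d in nets.landmark_of(s,q)])
E
```

```text
clock: 1.82
tool_pos: [0.3822, -0.466, 0.4117]
orientation: [-180.0, 0.0, 180.0]
force: [0.9, -1.1, 0.9]
opening: 0.0874
gripper_force: 0.0
clock: 2.4
tool_pos: [0.4941, -0.2894, 0.4206]
orientation: [-180.0, 0.0, -179.8]
force: [0.1, -0.9, -0.2]
opening: 0.0875
gripper_force: 0.0
[ 0.49338832 -0.29052385  0.42045672] [-1.79994184e+02  9.36828560e-03 -1.79859401e+02] [-1.09181937e+01  1.03628967e+01 -1.11759224e+01  4.20465454e-03
 -6.84508711e+01 -7.89427517e+01]
board0 [(array([396., 124.]), 0.98, array([ 0.415 , -0.2034,  0.    ])), (array([239., 137.]), 0.98, array([ 0.4295, -0.3664,  0.    ]))]
board0 [(array([396., 124.]), 0.98, array([ 0.4162, -0.2117,  0.039 ])), (array([239., 137.]), 0.98, array([ 0.4293, -0.3588,  0.039 ]))]
spool_a [(array([330., 200.]), 0.63, array([ 0.4945, -0.2709,  0.    ]))]
unit [(array([245., 280.]), 0.73, array([ 0.5885, -0.3664,  0.    ]))]
dial_grip [(array([395., 125.]), 0.64, array([ 0.4184, -0.2199,  0.0745]))]
```

View pics/w1.png

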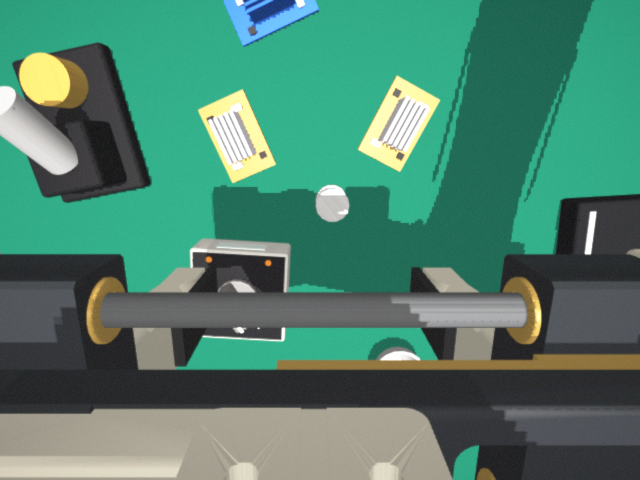

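The wrist view confirms two amber boards, at (239,137) and (396,124). The spool is between them at (332,203), the unit at (240,290) and the blue look-alike at the top.

```bash
python3 -m creep '[[[-0.062,0.2,-0.014,0,1],[-0.062,0.2,-0.014,0,1],[-0.062,0.2,-0.014,0,1],[-0.062,0.2,-0.014,0,1],[-0.062,0.2,-0.014,0,1],[-0.062,0.2,-0.014,0,1],[-0.062,0.2,-0.014,0,1],[-0.062,0.2,-0.014,0,1]]]'; python3 -m creep '[[[-0.062,0.2,-0.014,0,1],[-0.062,0.2,-0.014,0,1],[-0.062,0.2,-0.014,0,1],[0,0,0,0,1],[0,0,0,0,1]]]' >/dev/null
python3 - <<'E'
from h import *
s=cam("wrist"); save(s,"w2"); o=telemetry.get_obs();print(o["tool_pos"],o["orientation"],o["joint_pos"])
for q,z in [("clamp_grip",.0835),("jaw_post",.063),("carrier",0)]:
    print(q,[( np.round(d["uv"]),round(d["confidence"],2),at(s,d["uv"],z).round(4)) for d in nets.landmark_of(s,q)])
E
```

```text
clock: 3.37
tool_pos: [0.5915, 0.0272, 0.443]
orientation: [180.0, 0.0, 179.9]
force: [0.8, -1.1, -0.2]
opening: 0.0873
gripper_force: 0.0
[0.62857467 0.1453931  0.4501563 ] [-1.79963113e+02 -6.22529596e-02 -1.79986126e+02] [ 3.03186003e+01  1.64182399e+01  6.76752290e-01  4.50845288e-04
 -7.43308720e+01 -1.20304829e+02]
clamp_grip []
jaw_post [(array([173., 142.]), 0.75, array([0.5678, 0.0129, 0.063 ]))]
carrier [(array([320., 150.]), 0.75, array([0.577 , 0.1555, 0.    ]))]
```

View pics/w2.png

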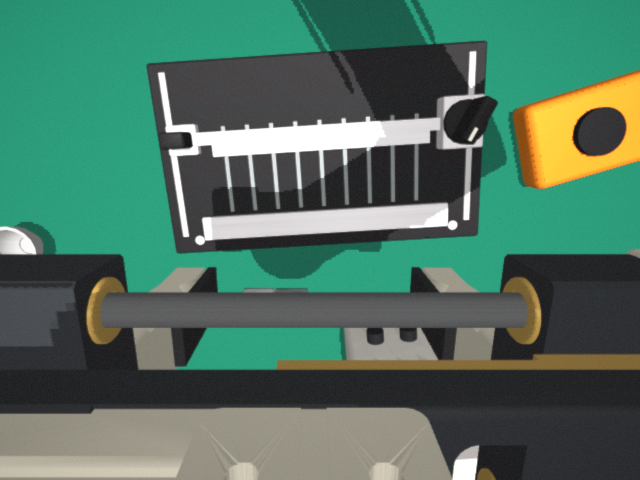

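The carrier's corners are at (149,65), (486,42), (478,236) and (178,252). The post top is at (176,140), and the knob disc is at (463,121) with its wing running from (470,138) to (492,97).

Run:
```python
from h import *
s=cam("wrist")
c=[at(s,u,.03) for u in [(149,65),(486,42),(478,236),(178,252)]]
for p in c: print(p.round(4))
m=sum(c)/4; print("centre",m, [round(float(np.linalg.norm(c[i]-c[(i+1)%4])),4) for i in range(4)])
e=(c[1]+c[2]-c[0]-c[3])[:2]; print("yaw", np.degrees(np.arctan2(-e[0],e[1])))
e=(c[2]+c[3]-c[0]-c[1])[:2]; print("yaw", np.degrees(np.arctan2(e[1],e[0])))
print("disc",at(s,(463,121),.0605),"wingtop",at(s,(481,117),.0905),"post",at(s,(176,140),.073))
for q in ["clamp_grip","jaw_post"]:
  for f in (nets.find_in,):print(q,[(np.round(d["uv"]),round(d["confidence"],2)) for d in f(s,q)])
cv2.imwrite("pics/k2.png",cv2.resize(s["frame"][80:170,420:540,::-1],None,fx=6,fy=6,interpolation=cv2.INTER_CUBIC))
```

```text
[ 0.4928 -0.0185  0.03  ]
[0.4724 0.3145 0.03  ]
[0.6696 0.3281 0.03  ]
[ 0.6877 -0.0075  0.03  ]
centre [0.580637   0.15414429 0.03      ] [0.3337, 0.1977, 0.3361, 0.1952]
yaw 3.3057198308506006
yaw 3.5784637656144787
disc [0.54786431 0.28750676 0.0605    ] wingtop [0.54563524 0.29131349 0.0905    ] post [0.56493587 0.01701862 0.073     ]
clamp_grip [(array([470., 120.]), 0.95)]
jaw_post [(array([352., 137.]), 0.66)]
```

View pics/k2.png

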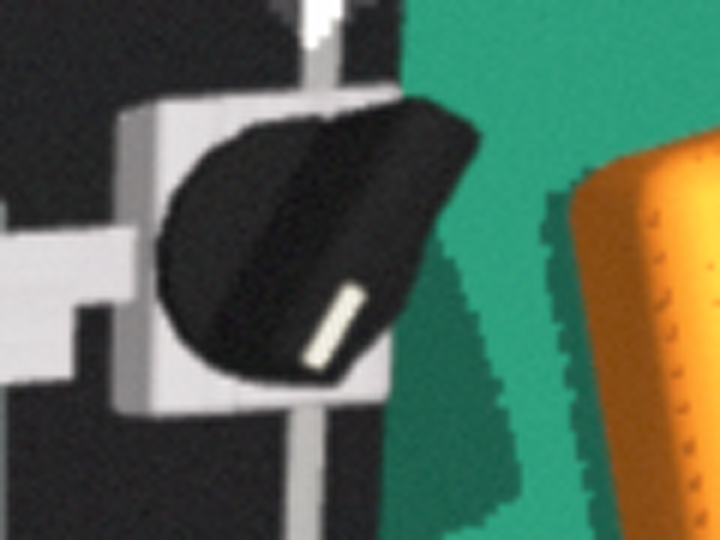

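```bash
python3 -m creep '[[[0.029,0.155,0.12,0,1],[0.029,0.155,0.12,0,1],[0.029,0.155,0.12,0,1],[0.029,0.155,0.12,0,1],[0.029,0.155,0.12,0,1],[0,0,0,0,1],[0,0,0,0,1],[0,0,0,0,1]]]'
python3 - <<'E'
from h import *
s=cam("wrist"); cv2.imwrite("pics/w3.png",s["frame"][:330,150:600,::-1]); o=telemetry.get_obs();print(o["tool_pos"],o["orientation"])
for q in ["clamp_grip"]: print([(np.round(d["uv"]),round(d["confidence"],2)) for d in nets.landmark_of(s,q)])
print("pred",px(s,(.549,.292,.0905)),px(s,(.549,.29,.0605)))
np.savez("v3.npz",C=s["C"],A=s["A"],k=[s["fx"],s["fy"],s["cx"],s["cy"]])
E
```

```text
clock: 4.8
tool_pos: [0.5994, 0.3002, 0.3313]
orientation: [-180.0, 0.0, -180.0]
force: [0.0, -0.4, 0.1]
opening: 0.0876
gripper_force: 0.0
[0.59966903 0.2997909  0.33186675] [1.79970170e+02 6.45064651e-02 1.79979652e+02]
[(array([301., 163.]), 0.8)]
pred [297.87010923 164.558357  ] [296.6650931  161.14923391]
```

View pics/w3.png

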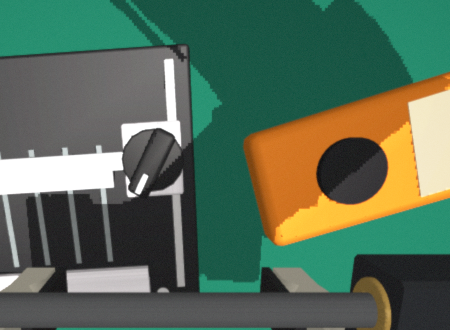

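The clamp disc is at full-frame (302,160), within 4 px of the prediction, so the knob stands at about (0.548, 0.294). Its wing lies at about -26°.

```bash
python3 -m creep '[[[0,0,0,0.0722,0.5],[0,0,0,0.0722,0.5],[0,0,0,0.0722,0.5],[0,0,0,0.0722,0.5],[0,0,0,0,0.5],[0,0,0,0,0.5]]]'; python3 -c "
from h import *
goto((.548,.294,.0835),64)"
```

```text
clock: 5.4
tool_pos: [0.5996, 0.2995, 0.332]
orientation: [179.9, 0.0, 154.1]
force: [-0.5, -0.5, -0.9]
opening: 0.0529
gripper_force: 0.0
tcp [0.5996 0.2995 0.332 ] rpy [1.7991e+02 4.0000e-02 1.5415e+02] mm in tool [ 44.1 -27.6  89.5] units [ 0.221 -0.138  0.447] turn: world ccw -0.1 => spin units 0.002 (0.0 rows), j6 -159.0
```

```bash
python3 -m creep '[[[0.11,-0.069,0,0,0.5],[0.111,-0.069,0,0,0.5],[0,0,0.149,0,0.5],[0,0,0.149,0,0.5],[0,0,0.149,0,0.5],[0,0,0,0,0.5],[0,0,0,0,0.5]]]'; python3 -c "
from h import *
goto((.548,.294,.0835),64)"
```

```text
clock: 5.98
tool_pos: [0.5475, 0.2946, 0.2411]
orientation: [-179.9, -0.0, 154.2]
force: [-0.1, 0.3, 0.6]
opening: 0.0436
gripper_force: 0.0
tcp [0.5475 0.2946 0.2411] rpy [-1.7987e+02 -3.0000e-02  1.5415e+02] mm in tool [-0.7 -0.3 -1.4] units [-0.003 -0.002 -0.007] turn: world ccw -0.2 => spin units 0.002 (0.0 rows), j6 -162.1
```

```bash
python3 -m creep '[[[0,0,0,0,0],[0,0,0,0,0],[0,0,0,0,0],[0,0,0,0,0],[0,0,0,0,0],[0,0,0,0,0],[0,0,0,0,0]]]';  python3 -c "
from h import *
goto((.548,.294,.0835),64)"
```

```text
clock: 6.57
tool_pos: [0.5471, 0.294, 0.2423]
orientation: [-179.9, -0.0, 154.0]
force: [-2.0, -5.1, 6.4]
opening: 0.0137
gripper_force: 30.0
tcp [0.5471 0.294  0.2423] rpy [-179.88   -0.    154.03] mm in tool [-0.8  0.4 -0.2] units [-0.004  0.002 -0.001] turn: world ccw -0.0 => spin units 0.000 (0.0 rows), j6 -162.3
```

```bash
python3 -m creep '[[[0,0,0,-0.07,0],[0,0,0,-0.07,0],[0,0,0,-0.07,0],[0,0,0,-0.07,0],[0,0,0,-0.07,0],[0,0,0,-0.07,0],[0,0,0,-0.07,0],[0,0,0,-0.07,0]]]'; python3 -m creep '[[[0,0,0,-0.07,0],[0,0,0,-0.07,0],[0,0,0,-0.07,0],[0,0,0,0,0],[0,0,0,0,0],[0,0,0,0,0]]]'; python3 -c "
from h import *
o=telemetry.get_obs();print(o['moment'],o['force'],o['orientation'])"
```

```text
clock: 7.23
tool_pos: [0.5472, 0.2928, 0.2423]
orientation: [-179.8, -0.2, -155.3]
force: [0.2, -11.2, 7.0]
opening: 0.0138
gripper_force: 30.0
clock: 7.73
tool_pos: [0.5472, 0.2929, 0.2417]
orientation: [-179.9, -0.2, -136.7]
force: [1.0, -9.7, 3.0]
opening: 0.0135
gripper_force: 29.7
[-3.43444662 -0.3413493  -0.00853621] [ 0.96889575 -9.73748114  3.01687402] [-179.9127465    -0.22355272 -136.70612708]
```

```bash
python3 -m creep '[[[0.02,0.017,0,0,0],[0.02,0.017,0,0,0],[0.02,0.017,0,0,0],[0.02,0.017,0,0,0],[0.02,0.017,0,0,0],[0.02,0.017,0,0,0],[0.02,0.017,0,0,0],[0.02,0.017,0,0,0]]]'; python3 -m creep '[[[0,0,0,0,0],[0,0,0,0,0],[0,0,0,0,0]]]'
```

```text
clock: 8.4
tool_pos: [0.5051, 0.2905, 0.2417]
orientation: [-179.9, -0.3, -136.7]
force: [2.5, -11.0, 4.5]
opening: 0.0134
gripper_force: 29.8
clock: 8.65
tool_pos: [0.5048, 0.2904, 0.2416]
orientation: [-179.9, -0.3, -136.7]
force: [-0.4, -11.1, 6.0]
opening: 0.0136
gripper_force: 29.8
```

```bash
python3 -m creep '[[[0,0,0,0,0.5],[0,0,0,0,0.5],[0,0,0,0,0.5],[0,0,0,0,0.5],[0,0,-0.1,0,0.5],[0,0,-0.1,0,0.5],[0,0,-0.1,0.069,0.7],[0,0,-0.1,0.069,1]]]'; python3 -m creep '[[[0,0,-0.1,0.069,1],[0,0,-0.1,0.069,1],[0,0,-0.1,0.069,1],[0,0,-0.05,0.069,1],[0,0,0,0.069,1],[0,-0.2,0,0,1],[0,-0.2,0,0,1],[0,-0.2,0,0,1]]]'; python3 -m creep '[[[0,-0.2,0,0,1],[0,-0.2,0,0,1],[0,-0.2,0,0,1],[0,-0.2,0,0,1],[0,-0.2,0,0,1],[0,-0.2,0,0,1],[0,-0.2,0,0,1],[0,-0.2,0,0,1]]]';python3 -m creep '[[[0,-0.2,0,0,1],[0,-0.2,0,0,1],[0,-0.2,0,0,1],[0,0,0,0,1],[0,0,0,0,1]]]'
cat > boards.py <<'E'
from h import *
import sys
s=cam("wrist")
print(telemetry.get_obs()["tool_pos"].round(4))
for d in nets.masks_of(s,"board0"):
    m=d["region"]; ys,xs=np.nonzero(m)
    col=np.median(s["frame"][m],0)
    # amber PCB pixels at z~.005, near the mask
    hsv=cv2.cvtColor(s["frame"],cv2.COLOR_RGB2HSV); mm=cv2.dilate(m.astype(np.uint8),np.ones((5,5)))
    a=((hsv[...,0]>10)&(hsv[...,0]<32)&(hsv[...,1]>90)&(hsv[...,2]>60)&(mm>0)).astype(np.uint8)
    if a.sum()<100: print("not amber",d["uv"],col); continue
    pts=np.argwhere(a)[:,::-1].astype(float)
    P=np.array([at(s,p,.005)[:2] for p in pts])
    (c,wh,ang)=cv2.minAreaRect((P*1000).astype(np.float32))
    if wh[0]<wh[1]: ang+=90; wh=wh[::-1]
    ang=(ang+90)%180-90
    print("uv",np.round(d["uv"]),round(d["confidence"],2),"centre",np.round(c,1),"size",np.round(wh,1),"long axis deg",round(ang,1))
for d in nets.landmark_of(s,"board0"): print("lm",np.round(d["uv"],1),round(d["confidence"],2),at(s,d["uv"],0).round(4))
if len(sys.argv)>1: save(s,sys.argv[1])
E
python3 boards.py
```

```text
clock: 9.32
tool_pos: [0.5054, 0.2931, 0.3224]
orientation: [180.0, 0.0, -149.3]
force: [0.7, 1.1, -0.6]
opening: 0.0521
gripper_force: 0.0
clock: 9.98
tool_pos: [0.5048, 0.1722, 0.3914]
orientation: [180.0, 0.0, 180.0]
force: [0.3, -0.4, 0.1]
opening: 0.0875
gripper_force: 0.0
clock: 10.65
tool_pos: [0.504, -0.1488, 0.3919]
orientation: [180.0, 0.1, 179.9]
force: [0.7, 0.7, -0.4]
opening: 0.0873
gripper_force: 0.0
clock: 11.07
tool_pos: [0.5037, -0.2691, 0.3909]
orientation: [180.0, -0.0, 179.6]
force: [0.8, 0.3, -0.8]
opening: 0.0873
gripper_force: 0.0
[ 0.5038 -0.2678  0.3911]
uv [381. 111.] 0.61 centre [ 416.6 -202.2] size [80.  50.3] long axis deg -26.6
not amber [224.3, 8.3] [ 91. 172. 255.]
uv [210. 128.] 0.59 centre [ 429.5 -366.3] size [79.9 50.5] long axis deg 23.2
lm [379.7 111.1] 0.91 [ 0.4143 -0.2046  0.    ]
lm [211.5 131.9] 0.58 [ 0.4324 -0.3654  0.    ]
```

```bash
python3 -m creep '[[[0,0,0,0.073,0.6],[0,0,0,0.074,0.6],[0,0,0,0.074,0.6],[0,0,0,0.074,0.6],[0,0,0,0,0.6],[0,0,0,0,0.6]]]'; python3 -c "
from h import *
goto((.4166,-.2022,.06),63.4)"
```

```text
clock: 11.72
tool_pos: [0.5043, -0.2659, 0.3918]
orientation: [180.0, 0.0, 153.6]
force: [-0.1, 0.6, -0.1]
opening: 0.0549
gripper_force: 0.0
tcp [ 0.5043 -0.2659  0.3918] rpy [1.7999e+02 3.0000e-02 1.5363e+02] mm in tool [106.9  18.1 172.8] units [0.535 0.09  0.864] turn: world ccw -0.2 => spin units 0.003 (0.0 rows), j6 -108.2
```

```bash
python3 -m creep '[[[0.107,0.018,0.13,0,0.6],[0.107,0.018,0.15,0,0.6],[0.107,0.018,0.15,0,0.6],[0.107,0.018,0.15,0,0.6],[0.107,0.018,0.15,0,0.6],[0,0,0.134,0,0.6],[0,0,0,0,0.6],[0,0,0,0,0.6]]]'; python3 -c "
from h import *
goto((.4166,-.2022,.028),63.4)"
```

```text
clock: 12.38
tool_pos: [0.4168, -0.2026, 0.2186]
orientation: [-179.9, -0.1, 153.5]
force: [0.9, 0.3, 0.4]
opening: 0.0529
gripper_force: 0.0
tcp [ 0.4168 -0.2026  0.2186] rpy [-1.7993e+02 -1.0000e-01  1.5354e+02] mm in tool [ 0.3  0.3 31.6] units [0.001 0.002 0.158] turn: world ccw -0.1 => spin units 0.002 (0.0 rows), j6 -115.0
```

```bash
python3 -m creep '[[[0,0,0.08,0,0.6],[0,0,0.078,0,0.6],[0,0,0,0,0.6],[0,0,0,0,0],[0,0,0,0,0],[0,0,0,0,0],[0,0,0,0,0],[0,0,0,0,0]]]';python3 -m creep '[[[0,0,0,0,0],[0,0,0,0,0],[0,0,-0.05,0,0],[0,0,-0.1,0,0],[0,0,-0.15,0,0],[0,0,-0.15,0,0],[0,0,-0.15,0,0],[0,0,0,0,0]]]'; python3 -c "
from h import *
goto((.5869,.1895,.12),93.4)"
```

```text
clock: 13.05
tool_pos: [0.4168, -0.203, 0.1879]
orientation: [180.0, 0.1, 153.3]
force: [1.4, 0.4, 0.2]
opening: 0.025
gripper_force: 0.0
clock: 13.72
tool_pos: [0.4181, -0.2033, 0.3126]
orientation: [179.9, 0.5, 153.4]
force: [1.2, -0.5, -1.8]
opening: 0.0238
gripper_force: 30.0
tcp [ 0.4181 -0.2033  0.3126] rpy [179.87   0.48 153.37] mm in tool [ 25.4 426.8  34.4] units [0.127 2.134 0.172] turn: world ccw 30.0 => spin units -0.334 (4.2 rows), j6 -115.2
```

```bash
python3 -m creep '[[[0,0,0,-0.067,0],[0,0,0,-0.067,0],[0,0,0,-0.067,0],[0,0,0,-0.067,0],[0,0,0,-0.066,0],[-0.087,0.174,0,0,0],[-0.087,0.174,0,0,0],[-0.087,0.174,0,0,0]]]';python3 -m creep '[[[-0.087,0.174,0,0,0],[-0.087,0.174,0,0,0],[-0.087,0.174,0,0,0],[-0.087,0.174,0,0,0],[-0.087,0.174,0,0,0],[-0.087,0.174,0,0,0],[-0.087,0.174,0,0,0],[-0.087,0.174,0,0,0]]]'; python3 -m creep '[[[0,0,0,0,0],[0,0,0,0,0]]]'; python3 -c "
from h import *
goto((.5869,.1895,.07),93.4)
s=cam('wrist')
cv2.imwrite('pics/w4.png',s['frame'][:,:,::-1])
"
```

```text
clock: 14.38
tool_pos: [0.4622, -0.095, 0.3067]
orientation: [180.0, -0.0, -176.8]
force: [-0.1, -1.4, -2.0]
opening: 0.0237
gripper_force: 30.0
clock: 15.05
tool_pos: [0.5852, 0.1922, 0.3064]
orientation: [-180.0, -0.1, -176.6]
force: [1.5, -0.1, -2.0]
opening: 0.0239
gripper_force: 30.0
clock: 15.22
tool_pos: [0.5853, 0.1923, 0.3055]
orientation: [-180.0, -0.1, -176.5]
force: [-0.2, -0.5, -2.2]
opening: 0.0239
gripper_force: 30.0
tcp [0.5853 0.1923 0.3055] rpy [-1.7996e+02 -1.0000e-01 -1.7652e+02] mm in tool [-1.6 -2.8 76.5] units [-0.008 -0.014  0.383] turn: world ccw -0.1 => spin units 0.001 (0.0 rows), j6 -122.8
```

View pics/w4.png

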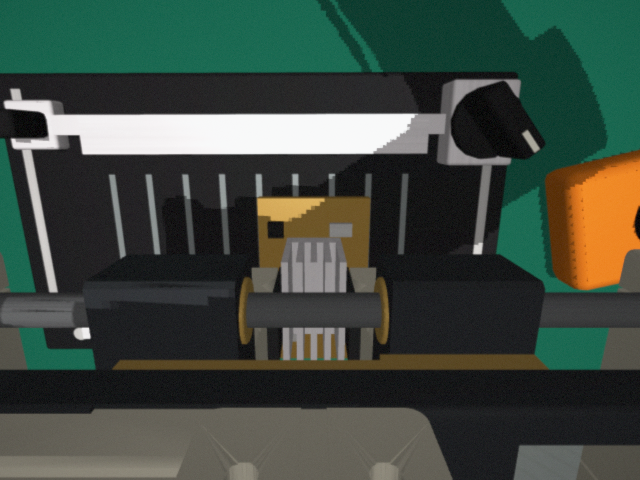

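The board is held square between the fingers. Its near edge is at (258–370,197), above the bed, with the bar open at row 133 and the knob turned.

```bash
python3 -m creep '[[[-0.004,-0.007,0.14,0,0],[-0.004,-0.007,0.14,0,0],[0,0,0.13,0,0],[0,0,0,0,0],[0,0,0,0,0]]]'; python3 -m creep '[[[0,0,0.01,0,0],[0,0,0.01,0,0],[0,0,0,0,0],[0,0,0,0,0]]]';  python3 -m creep '[[[0,0,0.005,0,0],[0,0,0,0,0],[0,0,0,0,0]]]'
```

```text
clock: 15.68
tool_pos: [0.5862, 0.1863, 0.2242]
orientation: [-179.9, -0.2, -176.7]
force: [0.6, 0.2, -0.8]
opening: 0.0235
gripper_force: 30.0
clock: 16.02
tool_pos: [0.5871, 0.1877, 0.2223]
orientation: [179.9, 0.1, -176.6]
force: [0.0, -0.3, -1.7]
opening: 0.0236
gripper_force: 30.0
clock: 16.27
tool_pos: [0.5869, 0.1877, 0.2203]
orientation: [180.0, 0.0, -176.6]
force: [-0.5, 1.1, -0.9]
opening: 0.0238
gripper_force: 30.0
```

```bash
for i in 1; do python3 -m creep '[[[0,0,0.006,0,0],[0,0,0,0,0],[0,0,0,0,0]]]'; done;  python3 -m creep '[[[0,0,0.005,0,0],[0,0,0,0,0],[0,0,0,0,0]]]'
```

```text
clock: 16.52
tool_pos: [0.5869, 0.1877, 0.2188]
orientation: [-180.0, -0.0, -176.6]
force: [-0.4, 0.0, -1.7]
opening: 0.0237
gripper_force: 30.0
clock: 16.77
tool_pos: [0.587, 0.1877, 0.2179]
orientation: [180.0, 0.0, -176.6]
force: [0.4, -0.5, -0.5]
opening: 0.0234
gripper_force: 30.0
```

```bash
python3 -m creep '[[[0,0,0.005,0,0],[0,0,0,0,0],[0,0,0,0,0]]]';  python3 -m creep '[[[0,0,0.003,0,0],[0,0,0,0,0],[0,0,0,0,0]]]'
```

```text
clock: 17.02
tool_pos: [0.5869, 0.1877, 0.2179]
orientation: [180.0, 0.0, -176.6]
force: [-3.8, 0.3, 7.4]
opening: 0.0237
gripper_force: 30.0
clock: 17.27
tool_pos: [0.5869, 0.1877, 0.2179]
orientation: [180.0, 0.0, -176.6]
force: [-5.2, -0.7, 12.2]
opening: 0.0241
gripper_force: 30.0
```

```bash
python3 -m creep '[[[0,0,-0.005,0,0],[-0.02,0,0,0,0],[-0.02,0,0,0,0],[-0.02,0,0,0,0],[-0.015,0,0,0,0],[0,0,0,0,0],[0,0,0,0,0]]]';  python3 -m creep '[[[-0.01,0,0,0,0],[0,0,0,0,0],[0,0,0,0,0]]]'
```

```text
clock: 17.85
tool_pos: [0.602, 0.1884, 0.2179]
orientation: [-180.0, -0.0, -176.6]
force: [-2.6, -1.4, 6.6]
opening: 0.0238
gripper_force: 30.0
clock: 18.1
tool_pos: [0.6037, 0.1884, 0.2179]
orientation: [-180.0, -0.0, -176.6]
force: [-5.7, -1.2, 7.6]
opening: 0.0237
gripper_force: 30.0
```

```bash
python3 -m creep '[[[-0.01,0,0,0,0],[0,0,0,0,0],[0,0,0,0,0]]]';  python3 -m creep '[[[-0.01,0,0,0,0],[0,0,0,0,0],[0,0,0,0,0]]]'
```

```text
clock: 18.35
tool_pos: [0.6057, 0.1886, 0.2179]
orientation: [-180.0, -0.0, -176.6]
force: [-4.4, -1.8, 7.9]
opening: 0.0243
gripper_force: 30.0
clock: 18.6
tool_pos: [0.6077, 0.1887, 0.2179]
orientation: [-180.0, -0.0, -176.6]
force: [-4.2, -1.1, 7.4]
opening: 0.024
gripper_force: 30.0
```

```bash
python3 -m creep '[[[-0.008,0,0,0,0],[0,0,0,0,0],[0,0,0,0,0]]]';  python3 -m creep '[[[-0.006,0,0,0,0],[0,0,0,0,0],[0,0,0,0,0]]]'
```

```text
clock: 18.85
tool_pos: [0.609, 0.1888, 0.2179]
orientation: [-180.0, -0.1, -176.6]
force: [-6.9, -0.8, 10.0]
opening: 0.024
gripper_force: 30.0
clock: 19.1
tool_pos: [0.6094, 0.1888, 0.2179]
orientation: [-179.9, -0.2, -176.6]
force: [-11.7, -0.9, 12.5]
opening: 0.0239
gripper_force: 30.0
```

```bash
python3 -m creep '[[[-0.004,0,0,0,0],[0,0,0,0,0],[0,0,0,0,0.5],[0,0,0,0,0.5],[0,0,0,0,0.5],[0,0,0,0,0.5],[0,0,-0.1,0,0.5],[0,0,-0.2,0,0.5]]]';  python3 -m creep '[[[0,0,-0.2,0,0.5],[0,0,-0.2,0,0.5],[0.12,-0.16,-0.15,0,1],[0.12,-0.16,0,0,1],[0.12,-0.16,0,0,1],[0,-0.2,0,0,1],[0,-0.2,0,0,1],[0,-0.2,0,0,1]]]'; python3 -m creep '[[[0,-0.2,0,0,1],[0,-0.2,0,0,1],[0,-0.2,0,0,1],[0,-0.2,0,0,1],[0,-0.2,0,0,1],[0,-0.2,0,0,1],[0,0,0,0,1],[0,0,0,0,1]]]'; python3 boards.py w5
```

```text
clock: 19.77
tool_pos: [0.6101, 0.1883, 0.2726]
orientation: [-179.8, -0.5, -176.7]
force: [1.0, 0.8, 0.0]
opening: 0.0437
gripper_force: 0.0
clock: 20.43
tool_pos: [0.5554, -0.0267, 0.383]
orientation: [180.0, 0.1, -176.6]
force: [1.5, 0.6, -0.7]
opening: 0.079
gripper_force: 0.0
clock: 21.1
tool_pos: [0.5697, -0.2672, 0.3814]
orientation: [180.0, -0.1, -176.9]
force: [-0.0, 0.2, -0.2]
opening: 0.0878
gripper_force: 0.0
[ 0.5698 -0.2658  0.3816]
uv [210.  45.] 0.98 centre [ 430.1 -366.2] size [80.6 50.3] long axis deg 23.2
lm [207.5  45.7] 0.83 [ 0.4305 -0.3677  0.    ]
```

```bash
python3 -m creep '[[[0,0,0,-0.075,0.6],[0,0,0,-0.075,0.6],[0,0,0,-0.074,0.6],[0,0,0,0,0.6],[0,0,0,0,0.6]]]'; python3 -c "
from h import *
goto((.4297,-.3662,.06),113.2)"
```

```text
clock: 21.67
tool_pos: [0.5702, -0.2635, 0.3826]
orientation: [-180.0, 0.0, -156.6]
force: [-1.0, -0.0, 0.4]
opening: 0.0597
gripper_force: 0.0
tcp [ 0.5702 -0.2635  0.3826] rpy [-1.7999e+02  2.0000e-02 -1.5658e+02] mm in tool [169.8 -38.4 163.5] units [ 0.849 -0.192  0.818] turn: world ccw -0.2 => spin units 0.002 (0.0 rows), j6 -59.6
```

```bash
python3 -m creep '[[[0.142,-0.032,0.1,0,0.6],[0.142,-0.032,0.1,0,0.6],[0.142,-0.032,0.14,0,0.6],[0.141,-0.032,0.14,0,0.6],[0.141,-0.032,0.14,0,0.6],[0.141,-0.032,0.14,0,0.6],[0,0,0.058,0,0.6],[0,0,0,0,0.6]]]'; python3 -m creep '[[[0,0,0,0,0.6]]]' >/dev/null; python3 -c "
from h import *
goto((.4297,-.3662,.028),113.2)"
```

```text
clock: 22.33
tool_pos: [0.4275, -0.3675, 0.2159]
orientation: [179.8, -0.2, -156.8]
force: [0.4, 0.8, -0.2]
opening: 0.0528
gripper_force: 0.0
tcp [ 0.43   -0.3676  0.2188] rpy [ 1.7999e+02 -3.0000e-02 -1.5661e+02] mm in tool [-0.3  1.4 31.8] units [-0.002  0.007  0.159] turn: world ccw -0.2 => spin units 0.002 (0.0 rows), j6 -45.9
```

```bash
python3 -m creep '[[[0,0.007,0.08,0,0.6],[0,0,0.079,0,0.6],[0,0,0,0,0.6],[0,0,0,0,0],[0,0,0,0,0],[0,0,0,0,0],[0,0,0,0,0],[0,0,0,0,0]]]';python3 -m creep '[[[0,0,0,0,0],[0,0,0,0,0],[0,0,-0.05,0,0],[0,0,-0.1,0,0],[0,0,-0.15,0.075,0],[0,0,-0.15,0.074,0],[0,0,-0.15,0.072,0],[0,0,0,0,0]]]'; python3 -c "
from h import *
goto((.593,.119,.12),93.4)"
```

```text
clock: 23.08
tool_pos: [0.4295, -0.3666, 0.1878]
orientation: [-179.9, 0.1, -156.5]
force: [1.8, -1.6, 2.2]
opening: 0.0249
gripper_force: 0.9
clock: 23.75
tool_pos: [0.4302, -0.3673, 0.3135]
orientation: [-179.7, 0.4, -176.7]
force: [0.6, -0.5, -1.2]
opening: 0.024
gripper_force: 30.0
tcp [ 0.4302 -0.3673  0.3135] rpy [-179.72    0.42 -176.7 ] mm in tool [-190.2  476.3   33.5] units [-0.951  2.382  0.168] turn: world ccw 0.1 => spin units -0.001 (0.0 rows), j6 -66.1
```

```bash
python3 -m creep '[[[-0.073,0.183,0,0,0],[-0.073,0.183,0,0,0],[-0.073,0.183,0,0,0],[-0.073,0.183,0,0,0],[-0.073,0.183,0,0,0],[-0.073,0.183,0,0,0],[-0.073,0.183,0,0,0],[-0.073,0.183,0,0,0]]]';python3 -m creep '[[[-0.073,0.183,0,0,0],[-0.073,0.183,0,0,0],[-0.073,0.183,0,0,0],[-0.073,0.183,0,0,0],[-0.073,0.183,0,0,0],[0,0,0,0,0],[0,0,0,0,0],[0,0,0,0,0]]]'; python3 -c "
from h import *
goto((.593,.119,.064),93.4)
s=cam('wrist')
cv2.imwrite('pics/w6.png',s['frame'][:,:,::-1])
"
```

```text
clock: 24.42
tool_pos: [0.5268, -0.065, 0.3072]
orientation: [180.0, -0.0, -176.3]
force: [1.6, -0.9, -2.3]
opening: 0.0237
gripper_force: 30.0
clock: 25.08
tool_pos: [0.5878, 0.1204, 0.3065]
orientation: [-180.0, -0.1, -176.3]
force: [-0.9, -1.1, -2.7]
opening: 0.0237
gripper_force: 30.0
tcp [0.5878 0.1204 0.3065] rpy [-1.7998e+02 -8.0000e-02 -1.7632e+02] mm in tool [-5.2 -1.7 83.5] units [-0.026 -0.009  0.417] turn: world ccw -0.3 => spin units 0.003 (0.0 rows), j6 -116.5
```

View pics/w6.png

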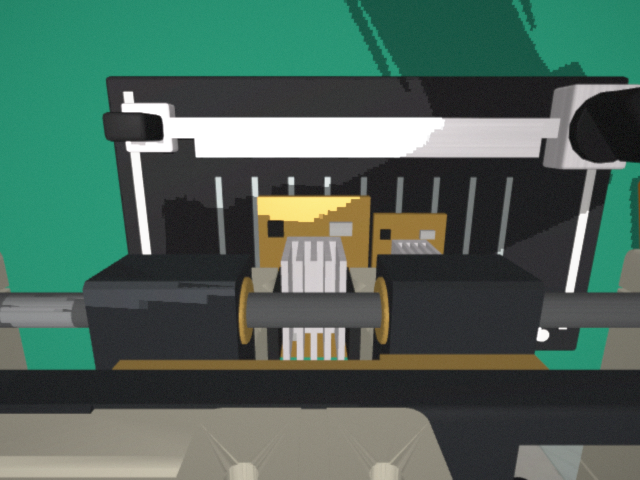

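The second board is held square at (258–370,197). The first sits square in place at (373–445,213) to its right, with about 70 mm between centres.

```bash
python3 -m creep '[[[0,-0.009,0.14,0,0],[0,0,0.14,0,0],[0,0,0.137,0,0],[0,0,0,0,0],[0,0,0.01,0,0],[0,0,0.01,0,0],[0,0,0,0,0],[0,0,0,0,0]]]';  python3 -m creep '[[[0,0,0.005,0,0],[0,0,0,0,0],[0,0,0,0,0]]]'; python3 -m creep '[[[0,0,0.005,0,0],[0,0,0,0,0],[0,0,0,0,0]]]'
```

```text
clock: 25.8
tool_pos: [0.5888, 0.1185, 0.221]
orientation: [180.0, 0.1, -176.4]
force: [0.8, -0.1, -1.9]
opening: 0.0238
gripper_force: 30.0
clock: 26.05
tool_pos: [0.5885, 0.1187, 0.219]
orientation: [180.0, 0.0, -176.4]
force: [-0.4, 0.6, -2.0]
opening: 0.0239
gripper_force: 30.0
clock: 26.3
tool_pos: [0.5886, 0.1187, 0.2178]
orientation: [180.0, 0.0, -176.4]
force: [-0.6, -0.2, 1.6]
opening: 0.0237
gripper_force: 30.0
```

```bash
python3 -m creep '[[[0,0,0.003,0,0],[-0.025,0,0,0,0],[-0.025,0,0,0,0],[-0.025,0,0,0,0],[-0.025,0,0,0,0],[-0.01,0,0,0,0],[0,0,0,0,0],[0,0,0,0,0]]]';  python3 -m creep '[[[-0.008,0,0,0,0],[0,0,0,0,0],[0,0,0,0,0]]]'; python3 -m creep '[[[-0.006,0,0,0,0],[0,0,0,0,0],[0,0,0,0,0]]]'
```

```text
clock: 26.97
tool_pos: [0.6099, 0.1197, 0.2178]
orientation: [-180.0, -0.1, -176.4]
force: [-5.3, -1.7, 10.1]
opening: 0.0237
gripper_force: 30.0
clock: 27.22
tool_pos: [0.6112, 0.1197, 0.2177]
orientation: [-180.0, -0.1, -176.4]
force: [-6.8, -1.7, 11.9]
opening: 0.0242
gripper_force: 30.0
clock: 27.47
tool_pos: [0.6123, 0.1198, 0.2178]
orientation: [-180.0, -0.1, -176.4]
force: [-7.7, -0.9, 12.0]
opening: 0.0241
gripper_force: 30.0
```

```bash
python3 -m creep '[[[-0.008,0,0,0,0],[0,0,0,0,0],[0,0,0,0,0]]]'; python3 -m creep '[[[-0.006,0,0,0,0],[0,0,0,0,0],[0,0,0,0,0]]]'
```

```text
clock: 27.72
tool_pos: [0.6139, 0.1199, 0.2178]
orientation: [-180.0, -0.1, -176.4]
force: [-7.4, -0.9, 10.7]
opening: 0.0241
gripper_force: 30.0
clock: 27.97
tool_pos: [0.6143, 0.1199, 0.2177]
orientation: [-179.9, -0.2, -176.4]
force: [-12.5, -0.1, 15.9]
opening: 0.0241
gripper_force: 30.0
```

```bash
python3 -m creep '[[[-0.004,0,0,0,0],[0,0,0,0,0],[0,0,0,0,0.5],[0,0,0,0,0.5],[0,0,0,0,0.5],[0,0,0,0,0.5],[0,0,-0.1,0,0.5],[0,0,-0.2,0,0.5]]]';  python3 -m creep '[[[0,0,-0.2,0,0.5],[0,0,-0.2,0,0.5],[-0.15,0.08,-0.15,0,1],[-0.15,0.08,-0.1,0,1],[-0.05,0.1,0,0,1],[0,0,0,0,1],[0,0,0,0,1],[0,0,0,0,1]]]'; python3 boards.py w7
```

```text
clock: 28.63
tool_pos: [0.6153, 0.1197, 0.2723]
orientation: [-179.8, -0.5, -176.4]
force: [0.4, 0.3, -0.6]
opening: 0.0433
gripper_force: 0.0
clock: 29.3
tool_pos: [0.6808, 0.1751, 0.4035]
orientation: [-180.0, -0.1, -176.4]
force: [-0.1, 0.3, -0.6]
opening: 0.078
gripper_force: 0.0
[0.6807 0.1748 0.4037]
uv [256. 124.] 0.82 centre [605.4 116. ] size [74. 56.] long axis deg 3.6
uv [333. 123.] 0.6 centre [600.7 190.5] size [74.  55.9] long axis deg 3.6
lm [333.1 130.7] 0.88 [0.6074 0.1909 0.    ]
lm [259.9 133.5] 0.56 [0.6147 0.1184 0.    ]
```

View pics/w7.png

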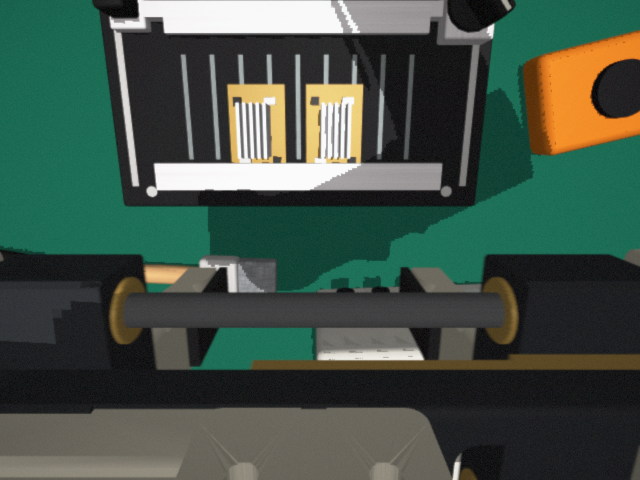

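Both boards sit square and level under the far bar at (256,124) and (334,124), with their rear edges aligned and long axes at 3.6°.

```bash
python3 -m creep '[[[0.091,0.15,0.037,0,0.6],[0.091,0.15,0.037,0,0.6],[0.091,0.15,0.037,0,0.6],[0.091,0.15,0.037,0,0.6],[0,0,0,0,0.6],[0,0,0,0,0.6]]]'
python3 - <<'E'
from h import *
s=cam("wrist");o=telemetry.get_obs();print(o["tool_pos"],o["joint_pos"][5])
for d in nets.landmark_of(s,"clamp_grip"): print(d["uv"],d["confidence"],at(s,d["uv"],.0835))
print(px(s,(.505,.292,.0835)))
cv2.imwrite("pics/w8.png",cv2.resize(s["frame"][0:200,150:450,::-1],None,fx=2,fy=2))
E
```

```text
clock: 29.95
tool_pos: [0.5995, 0.2915, 0.3748]
orientation: [-180.0, -0.0, -176.2]
force: [0.5, -0.2, -0.2]
opening: 0.0549
gripper_force: 0.0
[0.60027695 0.29064076 0.37513809] -128.84931134423937
[319.4, 92.7] 0.87 [0.50392767 0.29017289 0.0835    ]
[321.95011731  94.5438958 ]
```

View pics/w8.png

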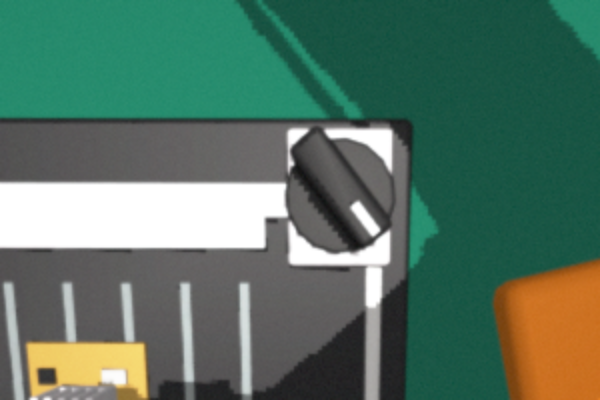

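The clamp wing runs from crop pixel (308,140) to (375,235), about 40° in the world, so the clamp reads about 0.15 and is loose. The landmark agrees with (0.5045, 0.291).

```bash
python3 -m creep '[[[0,0,0,-0.07,0.5],[0,0,0,-0.07,0.5],[0,0,0,-0.07,0.5],[0,0,0,-0.07,0.5],[0,0,0,-0.07,0.5],[0,0,0,-0.065,0.5],[0,0,0,0,0.5],[0,0,0,0,0.5]]]'; python3 -c "
from h import *
goto((.5045,.291,.0835),131.5)"
```

```text
clock: 30.72
tool_pos: [0.6014, 0.2893, 0.3751]
orientation: [-180.0, 0.0, -139.3]
force: [-0.4, -1.2, 0.7]
opening: 0.044
gripper_force: 0.0
tcp [0.6014 0.2893 0.3751] rpy [-1.7999e+02  2.0000e-02 -1.3930e+02] mm in tool [ 72.4  64.5 132.6] units [0.362 0.322 0.663] turn: world ccw 0.8 => spin units -0.009 (0.1 rows), j6 -91.7
```

```bash
python3 -m creep '[[[0.121,0.107,0,-0.009,0.5],[0.121,0.107,0,0,0.5],[0.12,0.108,0,0,0.5],[0,0,0.16,0,0.5],[0,0,0.16,0,0.5],[0,0,0.16,0,0.5],[0,0,0.18,0,0.5],[0,0,0,0,0.5]]]'; python3 -m creep '[[[0,0,0,0,0.5]]]' >/dev/null;python3 -c "
from h import *
goto((.5045,.291,.0835),131.5)"; python3 -m creep '[[[0,0,0,0,0],[0,0,0,0,0],[0,0,0,0,0],[0,0,0,0,0],[0,0,0,0,0],[0,0,0,0,0],[0,0,0,0,0]]]'
```

```text
clock: 31.38
tool_pos: [0.5022, 0.2885, 0.2369]
orientation: [180.0, -0.6, -138.5]
force: [-0.6, -0.7, -1.0]
opening: 0.0441
gripper_force: 0.0
tcp [0.5039 0.29   0.242 ] rpy [-179.96   -0.23 -138.37] mm in tool [-1.1  0.4 -0.5] units [-0.006  0.002 -0.003] turn: world ccw -0.1 => spin units 0.001 (0.0 rows), j6 -97.6
clock: 32.05
tool_pos: [0.504, 0.2903, 0.244]
orientation: [-180.0, 0.0, -138.2]
force: [-0.5, -3.5, 6.8]
opening: 0.0138
gripper_force: 29.9
```

```bash
python3 -m creep '[[[-0.0255,-0.02,0,0,0],[-0.0255,-0.02,0,0,0],[-0.0255,-0.02,0,0,0],[-0.0255,-0.02,0,0,0],[-0.0255,-0.02,0,0,0],[-0.0255,-0.02,0,0,0],[-0.0255,-0.02,0,0,0],[-0.0255,-0.02,0,0,0]]]'; python3 -m creep '[[[0,0,0,0,0],[0,0,0,0,0],[0,0,0,0,0]]]';  python3 -m creep '[[[-0.012,-0.0095,0,0,0],[0,0,0,0,0],[0,0,0,0,0]]]'
```

```text
clock: 32.72
tool_pos: [0.556, 0.2936, 0.244]
orientation: [-180.0, 0.0, -138.2]
force: [-1.9, -2.1, 5.3]
opening: 0.0138
gripper_force: 29.9
clock: 32.97
tool_pos: [0.5561, 0.2936, 0.244]
orientation: [-179.9, 0.0, -138.2]
force: [1.6, -3.3, 4.9]
opening: 0.0139
gripper_force: 29.9
clock: 33.22
tool_pos: [0.5572, 0.2938, 0.2439]
orientation: [179.9, -0.2, -138.2]
force: [-12.8, -0.5, 14.1]
opening: 0.0138
gripper_force: 30.0
```

```bash
python3 -m creep '[[[-0.008,-0.006,0,0,0],[0,0,0,0,0],[0,0,0,0,0]]]'; python3 -c "
from h import *
s=cam('wrist'); save(s,'w9')"
```

```text
clock: 33.47
tool_pos: [0.5578, 0.2939, 0.2439]
orientation: [179.9, -0.3, -138.2]
force: [-20.3, 0.3, 19.8]
opening: 0.0138
gripper_force: 30.0
```

View pics/w9.png

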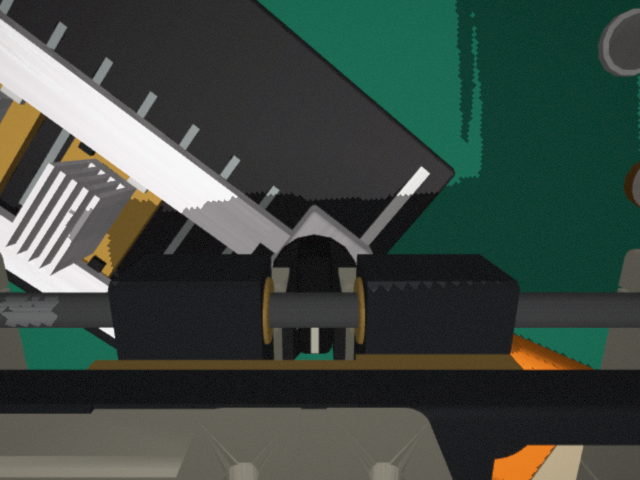

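Run:
```python
from h import *
s=cam("wrist")
hom=np.array([.6098,.1888])  # board B centre when home
# refine edges: sample the grey profile along image lines perpendicular to the bar
a=np.radians(3.5); ex=np.array([np.cos(a),np.sin(a)]); ey=np.array([-ex[1],ex[0]])
g=cv2.cvtColor(s["frame"],cv2.COLOR_RGB2GRAY).astype(float)
for yp in (.10,.085,.07,-.0+.05):       # carrier y stations
    out=[]
    for xp in np.arange(-.120,.012,.001):
        v=[]
        p=hom+ex*(xp-.030)+ey*(yp-.035)
        u=px(s,[*p,.043 if xp>-.06 else .03]).round().astype(int)
        out.append(s["frame"][u[1],u[0]].tolist() if 0<=u[1]<480 and 0<=u[0]<640 else None)
    lum=[None if o is None else int(sum(o)/3) for o in out]
    print(yp,"edge:",list(zip(range(-106,-92),lum[14:28])),"bar:",list(zip(range(-40,12),lum[80:132])))
```

```text
0.1 edge: [(-106, 73), (-105, 69), (-104, 69), (-103, 70), (-102, 71), (-101, 66), (-100, 25), (-99, 38), (-98, 53), (-97, 56), (-96, 50), (-95, 56), (-94, 52), (-93, 54)] bar: [(-40, 51), (-39, 53), (-38, 51), (-37, 49), (-36, 48), (-35, 52), (-34, 45), (-33, 29), (-32, 20), (-31, 17), (-30, 20), (-29, 18), (-28, 18), (-27, 37), (-26, 98), (-25, 97), (-24, 103), (-23, 141), (-22, 146), (-21, 146), (-20, 147), (-19, 146), (-18, 144), (-17, 147), (-16, 149), (-15, 144), (-14, 146), (-13, 146), (-12, 146), (-11, 145), (-10, 145), (-9, 150), (-8, 148), (-7, 150), (-6, 146), (-5, 147), (-4, 145), (-3, 146), (-2, 146), (-1, 146), (0, 131), (1, 41), (2, 19), (3, 22), (4, 23), (5, 20), (6, 17), (7, 23), (8, 21), (9, 22), (10, 22), (11, 24)]
0.085 edge: [(-106, 70), (-105, 68), (-104, 71), (-103, 73), (-102, 71), (-101, 56), (-100, 23), (-99, 37), (-98, 52), (-97, 51), (-96, 52), (-95, 50), (-94, 51), (-93, 48)] bar: [(-40, 48), (-39, 49), (-38, 48), (-37, 52), (-36, 45), (-35, 48), (-34, 46), (-33, 48), (-32, 48), (-31, 49), (-30, 51), (-29, 45), (-28, 49), (-27, 54), (-26, 98), (-25, 100),
[... 1190 characters left out ...]
103, 65), (-102, 69), (-101, 64), (-100, 28), (-99, 33), (-98, 46), (-97, 50), (-96, 45), (-95, 43), (-94, 48), (-93, 50)] bar: [(-40, 48), (-39, 48), (-38, 46), (-37, 47), (-36, 47), (-35, 45), (-34, 46), (-33, 46), (-32, 48), (-31, 48), (-30, 47), (-29, 49), (-28, 48), (-27, 50), (-26, 99), (-25, 104), (-24, 112), (-23, 240), (-22, 246), (-21, 246), (-20, 245), (-19, 245), (-18, 247), (-17, 245), (-16, 245), (-15, 245), (-14, 245), (-13, 245), (-12, 247), (-11, 244), (-10, 244), (-9, 243), (-8, 243), (-7, 244), (-6, 243), (-5, 242), (-4, 243), (-3, 242), (-2, 240), (-1, 240), (0, 240), (1, 212), (2, 211), (3, 191), (4, 101), (5, 90), (6, 98), (7, 94), (8, 99), (9, 100), (10, 87), (11, 83)]
```

The bar's edges measure -23.5 and +0.8 mm in the carrier frame, with the carrier edge at -100.5 as a check. The jaw therefore reads about 0.005 and is tight on the boards, so I'll lock it now.

```bash
python3 -m creep '[[[0,0,0,0.071,0],[0,0,0,0.071,0],[0,0,0,0.071,0],[0,0,0,0.071,0],[0,0,0,0.071,0],[0,0,0,0.071,0],[0,0,0,0.071,0],[0,0,0,0.071,0]]]'; python3 -m creep '[[[0,0,0,0.071,0],[0,0,0,0.071,0],[0,0,0,0.071,0],[0,0,0,0,0],[0,0,0,0,0],[0,0,0,0,0]]]'; python3 -c "
from h import *
o=telemetry.get_obs();print(o['joint_pos'],o['moment'])"
```

```text
clock: 34.23
tool_pos: [0.558, 0.2935, 0.2439]
orientation: [-179.8, -0.3, 170.4]
force: [-18.8, -1.8, 19.2]
opening: 0.0136
gripper_force: 30.0
clock: 34.73
tool_pos: [0.5579, 0.2934, 0.2439]
orientation: [-179.7, -0.2, 151.5]
force: [-18.7, -1.4, 19.5]
opening: 0.0142
gripper_force: 30.0
[ 4.54153937e+01  2.45631672e+01 -1.60376738e+01 -1.50568857e-01
 -4.97305185e+01 -1.63842125e+02] [-0.93012125  6.8855318  -0.11924031]
```

```bash
python3 -m creep '[[[0,0,0,0.05,0],[0,0,0,0,0],[0,0,0,0,0.5],[0,0,0,0,0.5],[0,0,0,0,0.5],[0,0,0,0,0.5],[0,0,-0.1,0,0.5],[0,0,-0.15,0,0.5]]]'; python3 -m creep '[[[0,0,-0.15,-0.073,0.5],[0,0,-0.15,-0.073,0.5],[0,0,-0.15,-0.073,0.5],[0,0,-0.15,-0.073,0.5],[0,0,0,-0.073,0.5],[-0.12,-0.15,0,0,0.5],[-0.12,-0.15,0,0,0.5],[-0.12,-0.15,0,0,0.5]]]';  python3 -m creep '[[[0,0,0,0,0.5],[0,0,0,0,0.5],[0,0,0,0,0.5]]]'; python3 -c "
from h import *
s=cam('wrist'); save(s,'w10')
for d in nets.landmark_of(s,'clamp_grip'): print(d['uv'],d['confidence'],at(s,d['uv'],.0835))"
```

```text
clock: 35.4
tool_pos: [0.56, 0.2938, 0.2901]
orientation: [-179.7, -0.1, 147.0]
force: [-0.9, -0.2, 0.1]
opening: 0.0424
gripper_force: 0.0
clock: 36.07
tool_pos: [0.633, 0.2037, 0.4133]
orientation: [180.0, 0.1, 180.0]
force: [1.3, -0.1, 1.0]
opening: 0.0439
gripper_force: 0.0
clock: 36.32
tool_pos: [0.6327, 0.2039, 0.4125]
orientation: [-180.0, -0.0, 179.8]
force: [0.0, 0.2, 0.5]
opening: 0.0435
gripper_force: 0.0
[425.3, 122.4] 0.64 [0.55574793 0.29411397 0.0835    ]
```

View pics/w10.png

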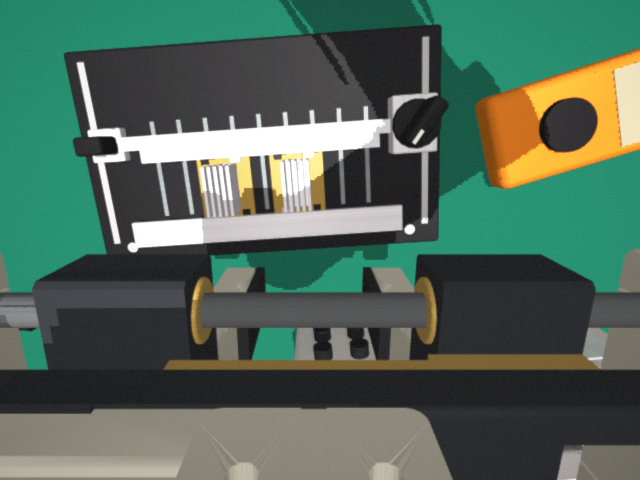

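The boards are held between both bars, and the clamp wing now runs from (415,140) to (440,102), about -33°, so the clamp reads about 1.4. Next is the selector.

```bash
python3 -m creep '[[[-0.01,-0.2,0,0,0.5],[-0.01,-0.2,0,0,0.5],[-0.01,-0.2,0,0,0.5],[-0.01,-0.2,0,0,0.5],[-0.01,-0.2,0,0,0.5],[-0.01,-0.2,0,0,0.5],[-0.01,-0.2,0,0,0.5],[-0.01,-0.2,0,0,0.5]]]'; python3 -m creep '[[[-0.01,-0.2,0,0,0.5],[-0.01,-0.2,0,0,0.5],[-0.01,-0.2,0,0,0.5],[-0.01,-0.2,0,0,0.5],[-0.01,-0.2,0,0,0.5],[-0.01,-0.2,0,0,0.5],[0,0,0,0,0.5],[0,0,0,0,0.5]]]'
python3 - <<'E'
from h import *
s=cam('wrist');o=telemetry.get_obs();print(o["tool_pos"],o["orientation"],o["joint_pos"])
ds=nets.landmark_of(s,'dial_grip')
for d in ds: print(d['uv'],d['confidence'],at(s,d['uv'],.0745))
u=np.array(px(s,(.585,-.368,.06))).astype(int);x0,y0=max(u[0]-75,0),max(u[1]-75,0);print(x0,y0)
cv2.imwrite("pics/w11.png",cv2.resize(s["frame"][y0:y0+150,x0:x0+150,::-1],None,fx=4,fy=4,interpolation=cv2.INTER_CUBIC))
E
```

```text
clock: 37.08
tool_pos: [0.6473, -0.1163, 0.4134]
orientation: [180.0, 0.1, 180.0]
force: [0.9, 0.4, -0.0]
opening: 0.0438
gripper_force: 0.0
clock: 37.75
tool_pos: [0.6589, -0.3571, 0.4119]
orientation: [180.0, -0.1, 179.7]
force: [-0.1, 0.1, 0.3]
opening: 0.0438
gripper_force: 0.0
[ 0.6591251  -0.35578033  0.4122938 ] [ 1.79978140e+02 -3.49051931e-02  1.79823199e+02] [-1.35258375e+01  2.73733163e+01  1.22746265e+01 -1.36799743e-02
 -7.49403198e+01 -7.66474108e+01]
[301.2, 133.1] 0.62 [ 0.58961027 -0.36576754  0.0745    ]
224 52
```

View pics/w11.png

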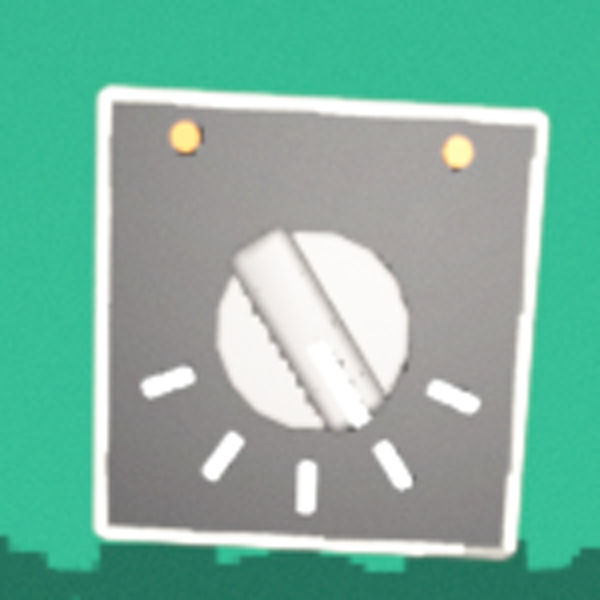

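The pointer is on the second of five marks, about +31°. The unit is yawed about -3°, and the third mark is straight down at crop pixel (306,487).

```bash
python3 -m creep '[[[0,-0.05,0.13,0,0.5],[0,0,0.13,0,0.5],[0,0,0.13,0,0.5],[0,0,0,0,0.5],[0,0,0,0,0.5],[0,0,0,0,0.5]]]'
python3 - <<'E'
from h import *
s=cam('wrist');o=telemetry.get_obs()
for d in nets.landmark_of(s,'dial_grip'): print(d['uv'],d['confidence'],at(s,d['uv'],.0745))
print(px(s,(.590,-.366,.0745)))
goto((.59,-.366,.0745),121.4)
E
python3 -m creep '[[[0,0,0,-0.07,0.5],[0,0,0,-0.07,0.5],[0,0,0,-0.07,0.5],[0,0,0,-0.07,0.5],[0,0,0,-0.069,0.5],[0,0,0,0,0.5],[0,0,0,0,0.5]]]'; python3 -c "
from h import *
goto((.59,-.366,.0745),121.4)"
```

```text
clock: 38.35
tool_pos: [0.6599, -0.3649, 0.3371]
orientation: [-179.9, 0.1, 180.0]
force: [0.6, 0.1, 0.6]
opening: 0.0437
gripper_force: 0.0
[309.8, 129.2] 0.57 [ 0.58955769 -0.36651469  0.0745    ]
[310.62418004 129.93222764]
tcp [ 0.6597 -0.3654  0.3377] rpy [-179.92    0.2   179.92] mm in tool [ 70.1  -0.5 103.9] units [ 0.351 -0.003  0.52 ] turn: world ccw 31.5 => spin units -0.350 (4.4 rows), j6 -75.9
clock: 39.03
tool_pos: [0.6592, -0.3659, 0.3365]
orientation: [-179.9, 0.1, -148.9]
force: [-0.3, 0.0, 0.4]
opening: 0.0436
gripper_force: 0.0
tcp [ 0.6592 -0.3659  0.3365] rpy [-1.7990e+02  8.0000e-02 -1.4892e+02] mm in tool [ 59.4  35.8 102.9] units [0.297 0.179 0.514] turn: world ccw 0.3 => spin units -0.004 (0.0 rows), j6 -44.6
```

Both views agree on (0.590, -0.366) at the stated height.

```bash
python3 -m creep '[[[0.149,0.09,0,0,0.5],[0.148,0.089,0,0,0.5],[0,0,0.13,0,0.5],[0,0,0.13,0,0.5],[0,0,0.13,0,0.5],[0,0,0.124,0,0.5],[0,0,0,0,0.5],[0,0,0,0,0.5]]]'; python3 -m creep '[[[0,0,0,0,0],[0,0,0,0,0],[0,0,0,0,0],[0,0,0,0,0],[0,0,0,0,0],[0,0,0,0,0],[0,0,0,0,0]]]'
```

```text
clock: 39.7
tool_pos: [0.5898, -0.3662, 0.2321]
orientation: [180.0, -0.0, -148.9]
force: [-0.7, 0.1, 0.8]
opening: 0.0437
gripper_force: 0.0
clock: 40.28
tool_pos: [0.5902, -0.3671, 0.2326]
orientation: [-179.8, 0.1, -148.7]
force: [3.0, -5.6, -2.2]
opening: 0.0137
gripper_force: 30.0
```

```bash
python3 -m creep '[[[0,0,0,0.064,0],[0,0,0,0.064,0],[0,0,0,0.064,0],[0,0,0,0.064,0],[0,0,0,0.064,0],[0,0,0,0.062,0],[0,0,0,0,0],[0,0,0,0,0]]]'; python3 -m creep '[[[0,0,0,0,0.5],[0,0,0,0,0.5],[0,0,0,0,0.5],[0,0,0,0,0.5],[0,0,-0.1,0,0.5],[0,0,-0.15,0,0.5],[0,0,-0.15,0,0.5],[0,0,-0.15,0,0.5]]]'; python3 -m creep '[[[-0.11,0,-0.15,0,0.5],[-0.12,0,-0.15,0,0.5],[-0.12,0,0,0,0.5],[0,0,0,0,0.5],[0,0,0,0,0.5],[0,0,0,0,0.5]]]'
python3 - <<'E'
from h import *
s=cam('wrist')
u=np.array(px(s,(.59,-.366,.06))).astype(int);x0,y0=max(u[0]-75,0),max(u[1]-75,0)
a=cv2.resize(s["frame"][y0:y0+150,x0:x0+150],(400,400),interpolation=cv2.INTER_CUBIC)
t=cam('top'); b=cv2.resize(t["frame"][150:330,150:330],(400,400))
cv2.imwrite("pics/w12.png",np.hstack([a,b])[:,:,::-1])
E
```

```text
clock: 40.95
tool_pos: [0.5902, -0.367, 0.2326]
orientation: [-179.9, 0.1, 176.8]
force: [2.5, -5.1, -1.6]
opening: 0.0139
gripper_force: 30.0
clock: 41.62
tool_pos: [0.5894, -0.3659, 0.3431]
orientation: [180.0, -0.1, 176.9]
force: [0.3, 0.1, 0.6]
opening: 0.0436
gripper_force: 0.0
clock: 42.12
tool_pos: [0.6592, -0.3697, 0.4013]
orientation: [180.0, -0.1, 176.9]
force: [-0.8, -0.4, -0.4]
opening: 0.0438
gripper_force: 0.0
```

View pics/w12.png

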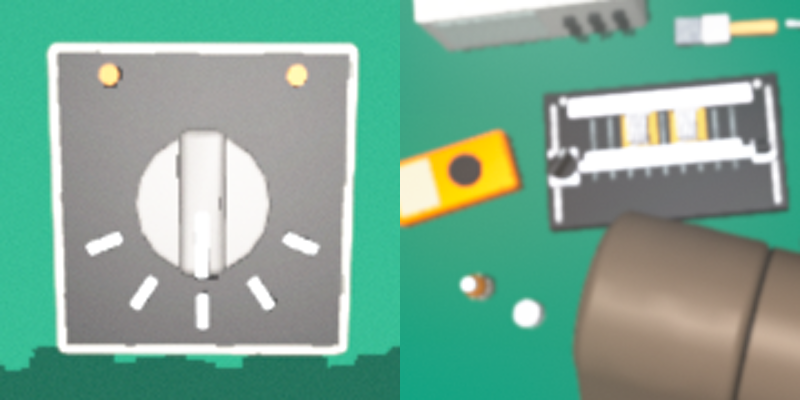

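The selector's pointer is on the third mark (crop (202,310)), and the carrier holds both boards between its bars. One last scan for a hidden third board.

Run:
```python
from h import *
for n in("scene","top"):
    s=cam(n)
    for d in nets.masks_of(s,"board0"):
        print(n,np.round(d["uv"]),round(d["confidence"],2),at(s,d["uv"],.01).round(3),np.median(s["frame"][d["region"]],0))
    hsv=cv2.cvtColor(s["frame"],cv2.COLOR_RGB2HSV)
    a=((hsv[...,0]>14)&(hsv[...,0]<28)&(hsv[...,1]>130)&(hsv[...,2]>130)).astype(np.uint8)
    k,_,st,c=cv2.connectedComponentsWithStats(a)
    print([(c[i].round().tolist(),int(st[i,4]),at(s,c[i],.01).round(2)[:2].tolist()) for i in range(1,k) if st[i,4]>15])
```

```text
scene [393. 275.] 0.96 [0.583 0.186 0.01 ] [199.  182.  169.5]
scene [369. 278.] 0.96 [0.579 0.124 0.01 ] [202. 183. 173.]
[([454.0, 201.0], 32, [0.37, 0.43]), ([483.0, 249.0], 895, [0.55, 0.44])]
top [255. 206.] 0.79 [0.622 0.197 0.01 ] [243.  233.5 222. ]
top [277. 205.] 0.71 [0.623 0.126 0.01 ] [247.  238.  226.5]
top [427. 301.] 0.59 [ 0.304 -0.333  0.01 ] [ 63.  143.  249.5]
top [468. 323.] 0.56 [ 0.236 -0.454  0.01 ] [168. 103. 222.]
[([286.0, 206.0], 21, [0.62, 0.1]), ([264.0, 208.0], 21, [0.61, 0.17]), ([177.0, 229.0], 986, [0.55, 0.45]), ([493.0, 275.0], 178, [0.38, -0.54]), ([185.0, 279.0], 19, [0.39, 0.42]), ([3.0, 313.0], 438, [0.3, 0.99]), ([632.0, 471.0], 176, [-0.19, -0.88])]
```

No third board. Handing in.

```bash
python3 -c "
from plant import workorder
print(workorder.close_job())"
```

```text
the job is handed in; nothing more can be done
None
```

I handed the job in at about 42 s and no verdict came back; by camera, both boards present are home under the far bar, the near bar is tight on them and clamped, and the selector is on its third mark.

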